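# Hang the off-centre sensor bracket on the sprung latch hook

## Robot

A 6-joint arm with a two-finger parallel gripper is mounted at the origin on the work surface. World frame = base frame: x ahead of the robot, y to its left, z up, the work surface at z = 0. Lengths are in m, angles in rad, forces in N, time in s.
With the tool pointing down it reaches from about 0.35 to 0.775 m from the base axis. Payload 5.5 kg.
Tool frame: the origin (TCP) lies at the very end of the fingers, on their centre line; the grasp point (between the pads) lies 19 mm behind it; z points along the fingers, y is the line along which they close (so a half turn about z gives the same grasp; the last joint's range is limited). The gripper opens to 85 mm and grips with 20 to 120 N. Pads are 22 mm wide; open, the fingers measure 114 mm over their backs; the gripper's body (76 mm by 85 mm) begins 54 mm behind the grasp point. The pads swing forward as they close: fully open they stand 13 mm farther back than shut.
Start: joints at [1.069, 0.313, 0.046, 1.304, 0, 1.431], TCP at [0.204, 0.538, 0.211] pointing down, gripper open.
Joint ranges: [-2.76, 2.76], [-0.86, 1.69], [-1.03, 1.26], [-2.2, 2.34], [-1.47, 1.5], [-3.14, 3.14]. Speed limits (rad/s): [2.57, 2.57, 3.14, 3.14, 3.14, 3.14].

## Interface

Orientations are given as a unit quaternion [w, x, y, z].
In Python, from workcell import get_state, read_camera, calibration, hand_in gives the robot as it stands.
- The arm moves only by the tool drive_tool, never from a script. Its argument "deltas" is a list that holds one entry, the list of rows, each a list of 7 numbers: the closure in counts, from 0 (fully open) to 255 (shut), then the shift along the tool's x, y, z in m, then the turn, a rotation vector about the tool's x, y, z in degrees. A call has 1 to 12 rows; each row is the pose to reach, as a shift and turn from the pose commanded when the call began, along the tool's axes at that moment; what a row does not reach only later rows make up. A row lasts 1/8 s, in which the tool goes at most 62.5 mm and 10.7 degrees, less where a joint would pass 70% of its speed; a pose out of reach is approached as far as the arm can. A call with a gripper value outside its range is refused whole. The fingers move at their own pace and stop on an object; "newtons" is the grip in N (left out, the last holds). Time passes only in rows, so rows that repeat a pose let the fingers close. It gives the time, the measured TCP pose, the force, the opening and the grip force at its end, in the units of the state.
- get_state(): the state, without advancing time (a new reading comes with each control period).
- read_camera(name): name is "scene" or "top" or "wrist"; returns (picture, depth): 420x560x3 uint8, red, green, blue; 420x560 float32, m along the optical axis (not along the pixel's ray), 0 where there is no reading.
- calibration(name): a dict with "mtx" (3x3 intrinsics, pixels), "k1" (the pictures are not rectified: a ray, as slopes to the right and down, at radius r is drawn at 1 + k1 r^2 times it, then the intrinsics apply), "world_from_camera" (4x4, takes a point from camera to world coordinates). Camera axes: x right, y up, looking along -z (the intrinsics and any distortion apply to the point x, -y, -z); pixel columns grow to the right and rows downward; lengths in m; the calibration is good to about 2 mm. A picture is of the moment at which its call begins: read the wrist's pose just before it. calibration takes no time and is no camera call; for the wrist camera it gives the pose at the moment of the call.
- hand_in(): hands the job in; it is judged then, once.
The state is a dict: "clock": time; "joint_pos": joint angles; "qvel": joint speeds; "tau": joint torques, N m; "tcp_pos": TCP position; "orientation": TCP orientation; "wrist_force": force on the tool from outside, world axes, zero at the start; "ft_torque": the same for the moment, N m; "finger_gap": finger opening in m; "grip_force": force on a finger pad.
Only numpy, scipy, OpenCV 4.12 (cv2) and the standard library are available. Lean on these libraries where they do the work, as an engineer would, in place of code of your own. Each camera call takes 0.05 s, during which the arm holds its last target. There are 200 camera calls.

## Task

Pick up the upright steel bracket that carries the black optical sensor and hang it by its eye on the chrome latch hook of the steel parts door, so that it ends up hanging still and free. The hook's exact height and the sensor's weight are not known, so feel for both: lower the bracket until the sprung hook carries its weight and no more, lean it over, still held, to the slant at which it balances, and only then ease the grip off so gently that it neither drops, bounces nor swings. Do not force the hook, and leave the other things on the bench where they are.

Things in the scene. Friction and masses are not known exactly. Their poses are not given: they have to be found in the camera images.
- bracket: Loose steel bracket, upright on its foot. Origin: underside of the foot, under the upright. x across its thickness, y along the foot (sensor at the +y end), z up. Foot 40 (x) x 160 (y) x 4 mm, upright 6 x 18 mm, above it the eye, above that the grip tab; top at 191 mm. 260 g without the sensor, that part's centre of mass on the upright's axis, 58 mm above the underside.
- sensor: Black sensor housing, 30 x 34 x 36 mm, fixed rigidly on the bracket's foot; origin: middle of its underside, at the bracket's y = 62, z = 4 mm; axes as the bracket. Evenly filled; its weight differs each time and can only be felt (the whole bracket stays under 620 g). Hung by the notch, the bracket turns freely on the smooth bar and balances with the sensor end low, its centre of mass plumb below the notch: at a slant of about 8 to 22 degrees.
- bracket_notch (a point): Where the centre of the hook's bar rests when home in the V at the top of the eye: bracket z = 126 mm, y = 0; axes as the bracket. The eye is 8 mm round bar in the bracket's y-z plane, open along x. Bar centreline: tip of the V at z = 141, y = 0; straight to y = +-20 at z = 109; down to z = 79; flat bottom at z = 75 mm. So it is clear 32 mm wide from z = 80 to 108 mm, narrowing upwards.
- bracket_tab (a point): Middle of the grip of the flat tab above the eye, 170 mm above the bracket's underside; the tab is 8 (x) x 26 (y) mm, from z = 141 to 191 mm. Axes as the bracket.
- shelf: Beige kitting shelf, fixed, 180 (x) x 340 (y) x 205 mm high, steel parts door in the middle of its front, circuit boards in the side bays, small boxes on top at the back. Origin: on the bench under the middle of its front face, which faces its own -x. The chrome hook, 8 mm round bar, stands out from the door along the shelf's -x with its end turned up.
- hook_seat (a point): Point fixed to the shelf, axes as shelf, 52 mm before the door, 190 mm up. The hook's latch plate is clamped up to 8 mm above or below it, different each time: find its height by feel. There is the bar's centre, mid of its low 18 mm; to the rear it rises 12 mm (from 22 mm on), its end turns up 12 mm 21 mm before the seat. Sprung, gives 0.5 mm per N; load up to 7 N is safe, more springs the latch.
- terminal_strip: Bystander, loose, to be left alone: green plastic terminal strip, 22 x 110 x 26 mm. Origin: middle of its underside.
- varistor: Bystander, loose, to be left alone: white ceramic varistor, a disc 32 mm across and 10 mm high with two thin leads. Origin: middle of its underside.
- spare_angle: Bystander, loose, to be left alone: spare steel angle, 50 x 70 x 50 mm. Origin: middle of its underside.
- kit_tray: Bystander, loose, to be left alone: grey plastic kit tray, 150 x 200 x 30 mm. Origin: middle of its underside.
- screw_jar: Bystander, loose, to be left alone: screw jar with white cap, 50 mm across, 60 mm tall. Origin: middle of its underside.
- driver: Bystander, loose, to be left alone: screwdriver, 170 mm long, lying. Origin: middle of its underside.
There are look-alikes about, which are no part of the job. What is shaped like the bracket but yellow is not meant.

How it is judged:
By the outcome, as a careful person would: the job done as asked, in the order asked, and still so for the second after the job is handed in, with the robot touching nothing.
It also fails if it takes over 67 s, if anything falls off the work surface, if the arm or the gripper's body presses on something with over 40 N, if the wrist force passes 120 N, or if a joint passes its speed limit or range.

## Working session

There is one attempt and no reset: what is moved stays moved. The work goes in short steps, Python scripts to look and compute and a tool call to move; the robot and the scene stay as the last step left them, time stands still between calls to the robot, and variables do not carry over. Pictures are saved under pics/ and viewed, at most 10 in all, crops included, and the job is handed in when it is done.

Besides the shell and the picture viewer there is one more tool, called after "Call:" as name([rows], argument=value, ...), one row to a line, values as JSON. drive_tool: Moves the arm, as the interface text tells. Its arguments: {"type":"object","properties":{"deltas":{"type":"array","items":{"type":"array","items":{"type":"array","items":{"type":"number"}}}},"newtons":{"type":"number"}},"required":["deltas"]}

```bash
ls; mkdir -p pics; cat > h.py <<'E'
import numpy as np, cv2
from workcell import get_state, read_camera, calibration, hand_in
from scipy.spatial.transform import Rotation as R
def cloud(name):
    c=calibration(name); im,d=read_camera(name)
    K=np.array(c['mtx'],float); k=c['k1']; T=np.array(c['world_from_camera'])
    h,w=d.shape; u,v=np.meshgrid(np.arange(w),np.arange(h))
    xd=(u-K[0,2])/K[0,0]; yd=(v-K[1,2])/K[1,1]; x,y=xd.copy(),yd.copy()
    for _ in range(10):
        f=1+k*(x*x+y*y); x=xd/f; y=yd/f
    P=np.stack([x*d,-y*d,-d,np.ones_like(d)],-1)@T.T
    return im,d,P[...,:3],(x,y,T)
def ray(g,u,v,z):
    x,y,T=g; r=T[:3,:3]@np.array([x[v,u],-y[v,u],-1]); o=T[:3,3]
    return o+r*(z-o[2])/r[2]
def save(im,n): cv2.imwrite('pics/'+n+'.png',cv2.cvtColor(im,cv2.COLOR_RGB2BGR))
def pose():
    s=get_state(); q=s['orientation']; return s,R.from_quat([q[1],q[2],q[3],q[0]])
E
python3 - <<'E'
from h import *
s,r=pose(); print({k:np.round(v,3) for k,v in s.items()}); print(r.as_matrix().round(3))
a,_,_,_=cloud('scene'); b,d,P,_=cloud('top'); save(a,'scene'); save(b,'top'); np.save('topP.npy',P); np.save('topI.npy',b)
E
```

```text
pics
{'clock': np.float64(0.0), 'joint_pos': array([1.069, 0.314, 0.045, 1.304, 0.   , 1.431]), 'qvel': array([ 0.   ,  0.001,  0.   , -0.002, -0.   , -0.001]), 'tau': array([-2.0000e-03, -4.8064e+01,  2.9852e+01,  2.0000e-02, -0.0000e+00,
       -0.0000e+00]), 'tcp_pos': array([0.203, 0.537, 0.21 ]), 'orientation': array([-0.   ,  0.18 ,  0.984, -0.001]), 'wrist_force': array([-0.409,  0.17 , -0.568]), 'ft_torque': array([ 0.009, -0.014, -0.009]), 'grip_force': np.float64(0.0), 'finger_gap': np.float64(0.085)}
[[-0.935  0.354 -0.001]
 [ 0.354  0.935 -0.002]
 [ 0.    -0.002 -1.   ]]
```

View pics/scene.png

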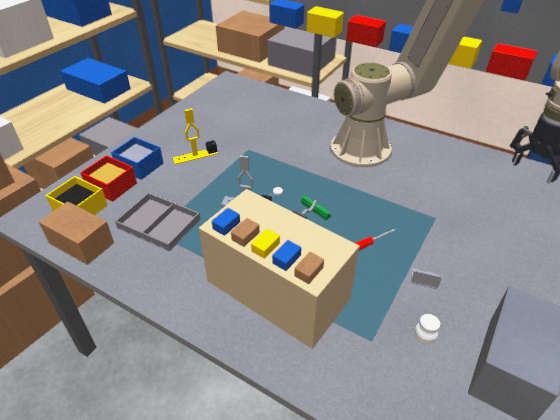

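View pics/top.png

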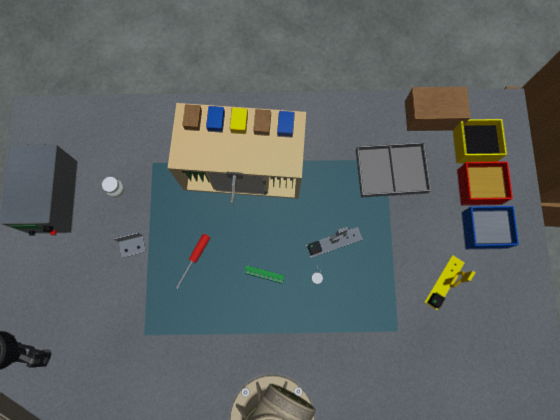

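Scene: the grey bracket stands behind the shelf. Top view: bracket foot runs from about (310,247) (sensor) to (360,236), with the hook at (233,188) and the shelf front edge along row ~165–170.

```bash
python3 - <<'E'
from h import *
P=np.load('topP.npy'); im=np.load('topI.npy')
def ax(M,n):
    p=P[M]; c,sz,an=cv2.minAreaRect((p[:,:2]*1000).astype(np.float32)); print(n,M.sum(),'c',np.round(c,1),'sz',np.round(sz,1),'ang',round(an,1),'z',p[:,2].min().round(3),p[:,2].max().round(3))
u,v=np.meshgrid(np.arange(560),np.arange(420)); z=P[...,2]
def reg(a,b,c,d): return (u>=a)&(u<b)&(v>=c)&(v<d)
g=im.astype(int); teal=(g[...,2]-g[...,0]>25)
r=reg(300,370,220,262)
ax(r&(z>.14),'tabtop'); ax(r&(z>.0025)&(z<.008)&~teal,'foot')
ax(r&(z>.03)&(z<.046)&(g.sum(-1)<120),'sensor'); 
for lo,hi in((.18,.2),(.14,.18),(.1,.14)):
    m=r&(z>lo)&(z<hi); print(lo,m.sum(),P[m].mean(0).round(4) if m.any() else '')
s=reg(160,320,95,185)
ax(s&(z>.198)&(z<.210),'shelftop')
h=reg(215,250,165,210)&(z>.14)&(z<.21)
for y in range(168,208,3):
    m=h&(v==y); 
    if m.any(): print(y,u[m].min(),u[m].max(),P[m].mean(0).round(4))
E
python3 - <<'E'
import cv2
i=cv2.imread('pics/top.png')
a=cv2.resize(i[160:265,160:370],None,fx=3.8,fy=3.8,interpolation=cv2.INTER_CUBIC); cv2.imwrite('pics/crop1.png',a)
E
```

```text
tabtop 78 c [ 369.3 -102.7] sz [ 19.6 282.7] ang 51.2 z 0.14 1.322
foot 360 c [ 475.  -182.4] sz [ 50.7 160.2] ang 18.3 z 0.003 0.008
sensor 32 c [ 448.1 -123.3] sz [25.  29.3] ang 17.9 z 0.03 0.044
0.18 42 [ 0.4694 -0.1836  0.1909]
0.14 25 [ 0.4663 -0.1811  0.1612]
0.1 31 [ 0.4663 -0.1764  0.1196]
shelftop 6454 c [693.5  78. ] sz [340.7 211.1] ang 84.8 z 0.198 0.21
168 215 249 [0.6301 0.0878 0.206 ]
171 215 249 [0.6224 0.0897 0.2054]
174 215 249 [0.6178 0.0938 0.1954]
177 215 249 [0.6164 0.0931 0.1742]
180 232 249 [0.6128 0.0713 0.1586]
183 232 234 [0.5916 0.0874 0.2028]
186 232 234 [0.5844 0.0876 0.2004]
189 232 234 [0.5777 0.088  0.1966]
192 232 234 [0.5718 0.0886 0.1896]
195 231 234 [0.5638 0.0898 0.1903]
198 231 233 [0.5545 0.0904 0.1958]
201 230 233 [0.5454 0.0911 0.2007]
```

View pics/crop1.png

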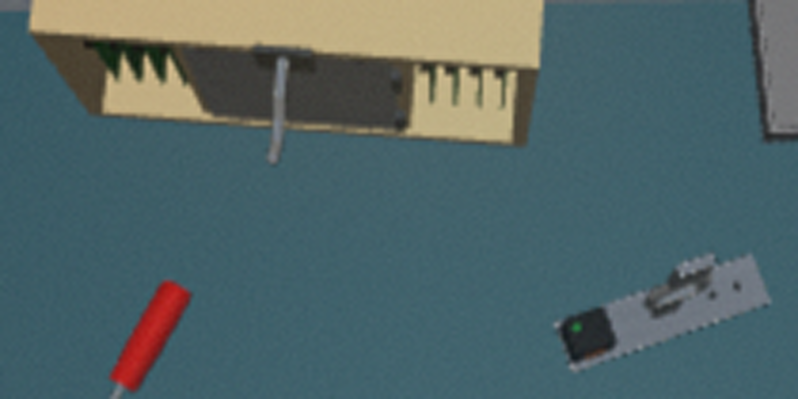

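The crop shows the hook from the door at (285,60) to its tip at (272,160), the bracket sensor at (587,335) and the tab at (690,270). Bracket origin ≈ (0.468, -0.183) with its y axis at 108°. The shelf is turned about -5°. Moving above the bracket.

Call:
drive_tool([
  [[0, 0, 0, -0.06, 0, 0, 0], [0, -0.05, -0.058, -0.119, 0, 0, 6], [0, -0.1, -0.116, -0.119, 0, 0, 12], [0, -0.15, -0.174, -0.119, 0, 0, 18], [0, -0.2, -0.232, -0.119, 0, 0, 24], [0, -0.24, -0.278, -0.119, 0, 0, 30], [0, -0.28, -0.324, -0.119, 0, 0, 36], [0, -0.32, -0.37, -0.119, 0, 0, 42], [0, -0.36, -0.417, -0.119, 0, 0, 48], [0, -0.4, -0.463, -0.119, 0, 0, 51], [0, -0.45, -0.521, -0.119, 0, 0, 51], [0, -0.5025, -0.5805, -0.119, 0, 0, 51]],
])

```text
clock: 1.6
tcp_pos: [0.4352, -0.0963, 0.3298]
orientation: [-0.0, 0.586, 0.81, 0.0]
wrist_force: [2.1, -0.2, -0.5]
finger_gap: 0.0855
grip_force: 0.0
```

Call:
drive_tool([
  [[0, 0, 0, 0, 0, 0, 0], [0, 0, 0, 0, 0, 0, 0], [0, 0, 0, 0, 0, 0, 0]],
])

```text
clock: 1.98
tcp_pos: [0.4346, -0.093, 0.3301]
orientation: [-0.0, 0.585, 0.811, 0.0]
wrist_force: [-0.4, 0.6, 0.7]
finger_gap: 0.0854
grip_force: 0.0
```

```bash
python3 - <<'E'
from h import *
s,r=pose(); print(s['clock'],s['tcp_pos'],r.as_matrix().round(3),s['wrist_force'])
b,d,P,g=cloud('wrist'); save(b,'w1'); np.savez('w1.npz',P=P,b=b)
z=P[...,2]
c=np.hypot(P[...,0]-.468,P[...,1]+.183)
m=(z>.184)&(z<.198)&(c<.05); p=P[m]; print(m.sum(),p.mean(0), cv2.minAreaRect((p[:,:2]*1000).astype(np.float32)))
gg=b.astype(int)
m=(z>.002)&(z<.009)&(c<.1)&(abs(gg[...,2]-gg[...,0])<20); p=P[m]; print(m.sum(), cv2.minAreaRect((p[:,:2]*1000).astype(np.float32)))
m=(z>.034)&(z<.046)&(c<.1)&(gg.sum(-1)<150); p=P[m]; print(m.sum(),p.mean(0), cv2.minAreaRect((p[:,:2]*1000).astype(np.float32)))
E
```

```text
1.975 [ 0.43460391 -0.0929719   0.3300974 ] [[-0.315  0.949 -0.   ]
 [ 0.949  0.315  0.   ]
 [ 0.     0.    -1.   ]] [-0.44283704  0.61970642  0.67005513]
188 [ 0.47014191 -0.18178182  0.18951001] ((470.64947509765625, -182.94424438476562), (7.505842208862305, 26.229516983032227), 18.587059020996094)
1117 ((444.6622314453125, -191.96035766601562), (94.03266906738281, 158.9457244873047), 18.452651977539062)
386 [ 0.44942845 -0.12382336  0.03859125] ((449.67279052734375, -123.81309509277344), (26.27947235107422, 32.570404052734375), 18.43601417541504)
```

View pics/w1.png

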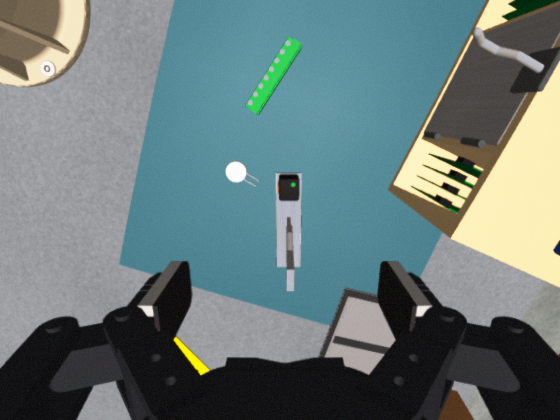

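The wrist view shows the tab at (290,255), the sensor at (289,187), and the hook at (480,35)–(540,68) with its tip at (480,35). The tab measures 26×7.5 mm at z 0.190, as expected. I'll descend and get hook points from the same cloud.

```bash
python3 - <<'E'
from h import *
f=np.load('w1.npz'); P=f['P']; b=f['b'].astype(int)
u,v=np.meshgrid(np.arange(560),np.arange(420))
m=(u>468)&(u<550)&(v>24)&(v<80)&(P[...,2]>.165)&(P[...,2]<.225)&(abs(b[...,0]-b[...,2])<30)
p=P[m]; x=p[:,0]
for lo in np.arange(.535,.625,.005):
    q=p[(x>=lo)&(x<lo+.005)]
    if len(q): print(lo.round(3),len(q),np.median(q,0).round(4),q[:,2].max().round(4),np.ptp(q[:,1]).round(4))
# shelf top front edge
m=(abs(P[...,2]-.205)<.004)&(b[...,0]-b[...,2]>30); p=P[m]
e=[]
for y in np.arange(-.09,.25,.01):
    q=p[(p[:,1]>=y)&(p[:,1]<y+.01)]
    if len(q)>5: e.append((y+.005,np.percentile(q[:,0],2)))
e=np.array(e); print(e.round(4).tolist()); print(np.polyfit(e[:,0],e[:,1],1))
T=np.load('topP.npy'); I=np.load('topI.npy').astype(int)
m=(abs(T[...,2]-.205)<.005)&(T[...,0]<.8); p=T[m]; e=[]
for y in np.arange(-.08,.24,.01):
    q=p[(p[:,1]>=y)&(p[:,1]<y+.01)]
    if len(q)>5: e.append((y+.005,np.percentile(q[:,0],2)))
e=np.array(e); print(np.polyfit(e[:,0],e[:,1],1), p[:,1].min(),p[:,1].max())
E
```

```text
0.535 3 [0.54   0.0911 0.1996] 0.2003 0.0017
0.54 59 [0.5426 0.0909 0.2004] 0.2026 0.0067
0.545 47 [0.5471 0.0887 0.198 ] 0.202 0.0063
0.55 44 [0.5525 0.0892 0.1931] 0.1978 0.0071
0.555 45 [0.5579 0.0887 0.1897] 0.1932 0.0067
0.56 57 [0.5626 0.0894 0.1891] 0.1909 0.0081
0.565 54 [0.5677 0.0881 0.1889] 0.191 0.0073
0.57 63 [0.5731 0.0885 0.1894] 0.1935 0.0083
0.575 83 [0.5774 0.0873 0.1935] 0.1977 0.0081
0.58 78 [0.5824 0.0871 0.1975] 0.2027 0.0081
0.585 69 [0.5872 0.0864 0.2005] 0.2037 0.0073
0.59 54 [0.5926 0.086  0.2008] 0.2025 0.0079
0.595 57 [0.5974 0.0858 0.2008] 0.2029 0.0072
0.6 58 [0.6027 0.0852 0.2009] 0.2026 0.0077
0.605 51 [0.6076 0.0847 0.2009] 0.2039 0.0099
0.61 592 [0.6123 0.0853 0.1936] 0.2111 0.0303
0.615 29 [0.6197 0.1102 0.1741] 0.2094 0.0397
0.62 212 [0.6212 0.1187 0.1717] 0.1859 0.027
[[-0.085, 0.6048], [-0.075, 0.6031], [-0.065, 0.6041], [-0.055, 0.6046], [-0.045, 0.6055], [-0.035, 0.6068], [-0.025, 0.6071], [-0.015, 0.6081], [-0.005, 0.609], [0.005, 0.61], [0.015, 0.6105], [0.025, 0.6113], [0.035, 0.6122], [0.045, 0.6131], [0.055, 0.6136], [0.065, 0.6147], [0.075, 0.62], [0.085, 0.6175], [0.095, 0.5707]]
[0.0120583  0.60766182]
[0.08919047 0.60725799] -0.0991038906813608 0.2525137672177168
```

Call:
drive_tool([
  [[0, -0.048, 0.003, 0, 0, 0, 0], [0, -0.0961, 0.0054, 0, 0, 0, 0], [0, -0.0961, 0.0054, 0.03, 0, 0, 0], [0, -0.0961, 0.0054, 0.08, 0, 0, 0], [0, -0.0961, 0.0054, 0.13, 0, 0, 0], [0, -0.0961, 0.0054, 0.165, 0, 0, 0], [0, -0.0961, 0.0054, 0.179, 0, 0, 0], [0, -0.0961, 0.0054, 0.179, 0, 0, 0], [0, -0.0961, 0.0054, 0.179, 0, 0, 0]],
])

```text
clock: 3.15
tcp_pos: [0.4715, -0.1841, 0.1527]
orientation: [0.001, 0.586, 0.811, 0.0]
wrist_force: [0.6, -0.3, 0.3]
finger_gap: 0.0856
grip_force: 0.0
```

```bash
cat >> h.py <<'E'
def feel(n=10):
    F=[];M=[]
    for _ in range(n):
        read_camera('scene'); s=get_state(); F.append(s['wrist_force']); M.append(s['ft_torque'])
    print('t',s['clock'],'F',np.mean(F,0).round(3),'sd',np.std(F,0).round(2),'M',np.mean(M,0).round(4),'sd',np.std(M,0).round(3),'tcp',np.round(s['tcp_pos'],4),'gap',round(s['finger_gap'],4),'grip',round(s['grip_force'],1))
    return np.mean(F,0),np.mean(M,0)
E
python3 -c "
from h import *
feel(8)"
```

```text
t 3.55 F [-0.117 -0.042 -0.035] sd [0.45 0.4  0.58] M [-0.01    0.0124 -0.0042] sd [0.031 0.021 0.027] tcp [ 0.4705 -0.1839  0.1513] gap 0.0851 grip 0.0
```

Call:
drive_tool([
  [[255, 0, 0, 0, 0, 0, 0], [255, 0, 0, 0, 0, 0, 0], [255, 0, 0, 0, 0, 0, 0], [255, 0, 0, 0, 0, 0, 0], [255, 0, 0, 0, 0, 0, 0], [255, 0, 0, 0, 0, 0, 0]],
], newtons=90)

```text
clock: 4.3
tcp_pos: [0.4707, -0.1838, 0.1512]
orientation: [0.0, 0.586, 0.81, 0.0]
wrist_force: [0.8, 0.7, 0.7]
finger_gap: 0.0061
grip_force: 89.7
```

Call:
drive_tool([
  [[255, 0, 0, -0.003, 0, 0, 0], [255, 0, 0, -0.02, 0, 0, 0], [255, 0, 0, -0.05, 0, 0, 0], [255, 0, 0, -0.08, 0, 0, 0], [255, 0, 0, -0.095, 0, 0, 0], [255, 0, 0, -0.095, 0, 0, 0], [255, 0, 0, -0.095, 0, 0, 0], [255, 0, 0, -0.095, 0, 0, 0]],
])

```text
clock: 5.3
tcp_pos: [0.4696, -0.1834, 0.2445]
orientation: [-0.001, 0.586, 0.81, -0.0]
wrist_force: [-0.4, -0.4, -5.4]
finger_gap: 0.0058
grip_force: 88.9
```

```bash
python3 -c "
from h import *
F,M=feel(30); m=-F[2]/9.81; ms=m-.26; y=ms*.062/m; z=(.26*.058+ms*.022)/m; print(m,y,z,np.degrees(np.arctan2(y,.126-z)))
b,d,P,g=cloud('wrist'); save(b,'w2')
s,r=pose(); print(r.as_matrix().round(3)); print('M tool',r.inv().apply(M))
"
```

```text
t 6.8 F [ 0.215 -0.047 -5.136] sd [0.51 0.52 0.49] M [-0.1501 -0.045   0.0045] sd [0.027 0.031 0.032] tcp [ 0.4703 -0.1838  0.246 ] gap 0.0058 grip 88.9
0.5235094702597841 0.031207815873893017 0.039879332718384695 19.919155613615377
[[-0.314  0.95   0.   ]
 [ 0.95   0.314  0.   ]
 [ 0.     0.    -1.   ]]
M tool [ 0.00428457 -0.15663871 -0.00451536]
```

View pics/w2.png

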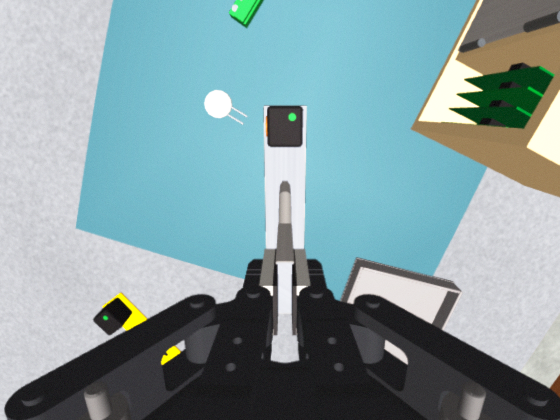

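Call:
drive_tool([
  [[255, 0.015, 0.008, 0, 0, 0, 2], [255, 0.045, 0.024, 0, 0, 0, 5], [255, 0.08, 0.043, 0, 0, 0, 8.5], [255, 0.115, 0.062, 0, 0, 0, 12], [255, 0.15, 0.081, 0, 0, 0, 15.5], [255, 0.185, 0.1, 0, 0, 0, 18.5], [255, 0.215, 0.116, 0, 0, 0, 21], [255, 0.235, 0.127, 0, 0, 0, 23], [255, 0.2464, 0.1328, 0, 0, 0, 23.5], [255, 0.2464, 0.1328, 0, 0, 0, 23.5], [255, 0.2464, 0.1328, 0, 0, 0, 23.5], [255, 0.2464, 0.1328, 0, 0, 0, 23.5]],
])

```text
clock: 8.35
tcp_pos: [0.5191, 0.091, 0.246]
orientation: [0.0, 0.739, 0.674, -0.0]
wrist_force: [0.3, -0.5, -5.0]
finger_gap: 0.0057
grip_force: 88.9
```

```bash
python3 -c "
from h import *
s,r=pose(); print(s['clock'],s['tcp_pos'],r.as_matrix().round(3))
b,d,P,g=cloud('wrist'); save(b,'w3'); b=b.astype(int); z=P[...,2]
m=(b.sum(-1)<120)&(z>.115)&(z<.15)&(abs(P[...,0]-s['tcp_pos'][0])<.03)
p=P[m]; print('sensor',m.sum(),p.mean(0),p[:,2].min(),p[:,2].max())
c=p[:,1]; print(np.polyfit(c,p[:,2],1), cv2.minAreaRect((p[:,:2]*1000).astype(np.float32)))
m=(z>.17)&(z<.225)&(abs(b[...,0]-b[...,2])<25)&(P[...,0]>.53)&(P[...,0]<.612)&(abs(P[...,1]-.089)<.012); p=P[m]; x=p[:,0]
for lo in np.arange(.535,.61,.005):
    q=p[(x>=lo)&(x<lo+.005)]
    if len(q)>2: print(lo.round(3),len(q),np.median(q,0).round(4),np.percentile(q[:,2],90).round(4),np.ptp(q[:,1]).round(4))
"
```

```text
8.35 [0.51911489 0.09095304 0.24600813] [[ 0.092  0.996 -0.   ]
 [ 0.996 -0.092 -0.   ]
 [-0.     0.    -1.   ]]
sensor 383 [0.52278294 0.15277537 0.13294819] 0.1298111871983445 0.13540408683907595
[-0.02402576  0.13661874] ((523.5323486328125, 152.37448120117188), (32.03251266479492, 28.393381118774414), 85.18082427978516)
0.54 61 [0.5431 0.0931 0.2007] 0.202 0.0071
0.545 79 [0.5474 0.0936 0.1994] 0.2016 0.0072
0.55 70 [0.5524 0.0932 0.1945] 0.197 0.0077
0.555 65 [0.5574 0.0925 0.1899] 0.1922 0.0075
0.56 72 [0.5624 0.0915 0.1892] 0.1901 0.0072
0.565 68 [0.5673 0.0916 0.1896] 0.1904 0.0069
0.57 79 [0.5727 0.0906 0.1897] 0.191 0.0075
0.575 99 [0.5777 0.0903 0.1929] 0.1958 0.0076
0.58 106 [0.5826 0.0902 0.1978] 0.2006 0.008
0.585 89 [0.5873 0.0896 0.2009] 0.2022 0.0081
0.59 88 [0.5925 0.0891 0.201 ] 0.202 0.0077
0.595 87 [0.5977 0.0887 0.201 ] 0.2023 0.0076
0.6 88 [0.6025 0.0881 0.2011] 0.2022 0.0078
0.605 85 [0.6076 0.0881 0.2012] 0.202 0.008
```

View pics/w3.png

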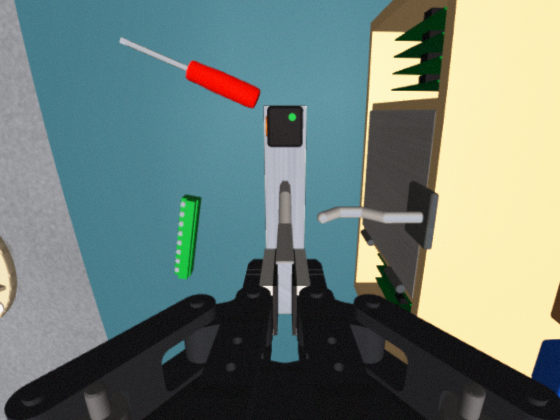

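The bracket hangs upright in the grip. The hook tip is at (322,217) and the seat at about (350,211), bar centre z ≈ 0.186. Threading the eye over the end.

Call:
drive_tool([
  [[255, 0.001, 0.003, 0, 0, 0, 0], [255, 0.002, 0.01, 0, 0, 0, 0], [255, 0.002, 0.017, 0, 0, 0, 0], [255, 0.002, 0.024, 0, 0, 0, 0], [255, 0.002, 0.031, 0, 0, 0, 0], [255, 0.002, 0.037, 0, 0, 0, 0], [255, 0.002, 0.042, 0, 0, 0, 0], [255, 0.002, 0.0455, 0, 0, 0, 0], [255, 0.002, 0.0455, 0, 0, 0, 0], [255, 0.002, 0.0455, 0, 0, 0, 0]],
])

```text
clock: 9.65
tcp_pos: [0.5644, 0.0897, 0.246]
orientation: [-0.0, 0.739, 0.674, -0.0]
wrist_force: [0.7, -0.3, -5.3]
finger_gap: 0.0059
grip_force: 88.9
```

Call:
drive_tool([
  [[255, 0, 0, 0.004, 0, 0, 0], [255, 0, 0, 0.01, 0, 0, 0], [255, 0, 0, 0.016, 0, 0, 0], [255, 0, 0, 0.02, 0, 0, 0], [255, 0, 0, 0.023, 0, 0, 0], [255, 0, 0, 0.025, 0, 0, 0], [255, 0, 0, 0.025, 0, 0, 0], [255, 0, 0, 0.025, 0, 0, 0]],
])

```text
clock: 10.65
tcp_pos: [0.5648, 0.0897, 0.2212]
orientation: [0.0, 0.739, 0.674, 0.0]
wrist_force: [-0.5, 0.7, -5.5]
finger_gap: 0.0058
grip_force: 88.8
```

```bash
python3 -c "
from h import *
feel(10)"
```

```text
t 11.15 F [-0.058  0.07  -5.166] sd [0.4  0.41 0.37] M [-0.1503  0.0286 -0.0039] sd [0.02  0.033 0.034] tcp [0.5647 0.0897 0.221 ] gap 0.0058 grip 88.8
```

Call:
drive_tool([
  [[255, 0, 0, 0.002, 0, 0, 0], [255, 0, 0, 0.004, 0, 0, 0], [255, 0, 0, 0.005, 0, 0, 0], [255, 0, 0, 0.006, 0, 0, 0], [255, 0, 0, 0.006, 0, 0, 0], [255, 0, 0, 0.006, 0, 0, 0]],
])

```text
clock: 11.9
tcp_pos: [0.5647, 0.0897, 0.215]
orientation: [-0.0, 0.739, 0.674, 0.0]
wrist_force: [-0.4, 1.0, -5.5]
finger_gap: 0.0058
grip_force: 88.9
```

```bash
python3 -c "
from h import *
feel(10)"
```

```text
t 12.4 F [-0.055 -0.054 -5.254] sd [0.57 0.53 0.51] M [-0.1433  0.0144  0.0076] sd [0.014 0.018 0.028] tcp [0.5647 0.0897 0.215 ] gap 0.0057 grip 88.9
```

Call:
drive_tool([
  [[255, 0, 0, 0.0005, 0, 0, 0], [255, 0, 0, 0.001, 0, 0, 0], [255, 0, 0, 0.0015, 0, 0, 0], [255, 0, 0, 0.002, 0, 0, 0], [255, 0, 0, 0.002, 0, 0, 0]],
])

```text
clock: 13.02
tcp_pos: [0.5647, 0.0898, 0.213]
orientation: [-0.0, 0.739, 0.674, 0.0]
wrist_force: [0.8, 1.2, -5.4]
finger_gap: 0.0056
grip_force: 88.9
```

```bash
python3 -c "
from h import *
feel(10)"
```

```text
t 13.525 F [ 0.175  0.69  -4.536] sd [0.59 0.56 0.57] M [ 0.0225 -0.0162  0.003 ] sd [0.026 0.027 0.025] tcp [0.5647 0.0897 0.213 ] gap 0.0057 grip 88.9
```

Call:
drive_tool([
  [[255, 0.0005, 0, 0, 0, 0, 0], [255, 0.001, 0, 0, 0, 0, 0], [255, 0.0015, 0, 0, 0, 0, 0], [255, 0.0015, 0, 0, 0, 0, 0]],
])

```text
clock: 14.02
tcp_pos: [0.5647, 0.0911, 0.2129]
orientation: [-0.0, 0.739, 0.674, -0.0]
wrist_force: [-0.6, -0.7, -5.8]
finger_gap: 0.0056
grip_force: 88.9
```

```bash
python3 -c "
from h import *
feel(10)"
```

```text
t 14.525 F [-0.197  0.126 -4.994] sd [0.95 0.6  0.37] M [-0.1499  0.0221  0.0105] sd [0.028 0.047 0.02 ] tcp [0.5648 0.0912 0.213 ] gap 0.0059 grip 88.9
```

Call:
drive_tool([
  [[255, 0, 0, 0.0005, 0, 0, 0], [255, 0, 0, 0.001, 0, 0, 0], [255, 0, 0, 0.0015, 0, 0, 0], [255, 0, 0, 0.0015, 0, 0, 0]],
])

```text
clock: 15.02
tcp_pos: [0.5649, 0.091, 0.2116]
orientation: [0.0, 0.739, 0.674, 0.0]
wrist_force: [0.9, -1.2, -5.6]
finger_gap: 0.0057
grip_force: 89.0
```

```bash
python3 -c "
from h import *
feel(10)"
```

```text
t 15.525 F [-0.011 -1.002 -4.163] sd [0.23 0.29 0.46] M [-0.46    0.0188 -0.0036] sd [0.06  0.031 0.031] tcp [0.5649 0.0911 0.2115] gap 0.0062 grip 89.0
```

Call:
drive_tool([
  [[255, -0.0003, 0, 0, 0, 0, 0], [255, -0.0005, 0, 0, 0, 0, 0], [255, -0.0005, 0, 0, 0, 0, 0]],
])

```text
clock: 15.9
tcp_pos: [0.5648, 0.0908, 0.2115]
orientation: [-0.0, 0.739, 0.674, 0.0]
wrist_force: [0.2, -0.6, -4.8]
finger_gap: 0.0055
grip_force: 89.0
```

```bash
python3 -c "
from h import *
feel(8)"
```

```text
t 16.3 F [ 0.212 -0.162 -4.169] sd [0.57 0.41 0.71] M [-0.2202 -0.0563 -0.0086] sd [0.031 0.023 0.029] tcp [0.5648 0.0908 0.2115] gap 0.0061 grip 89.0
```

Call:
drive_tool([
  [[255, 0, 0, 0.0004, 0, 0, 0], [255, 0, 0, 0.0008, 0, 0, 0], [255, 0, 0, 0.0008, 0, 0, 0]],
])

```text
clock: 16.68
tcp_pos: [0.5648, 0.0907, 0.2108]
orientation: [0.0, 0.739, 0.674, 0.0]
wrist_force: [-0.3, -0.3, -3.2]
finger_gap: 0.0059
grip_force: 89.0
```

```bash
python3 -c "
from h import *
feel(8)"
```

```text
t 17.075 F [ 0.106 -0.103 -3.096] sd [0.57 0.62 0.55] M [-0.1533  0.0099 -0.0204] sd [0.027 0.024 0.02 ] tcp [0.5648 0.0907 0.2107] gap 0.0059 grip 89.0
```

Call:
drive_tool([
  [[255, 0, 0, 0.0005, 0, 0, 0], [255, 0, 0, 0.001, 0, 0, 0], [255, 0, 0, 0.0015, 0, 0, 0], [255, 0, 0, 0.0015, 0, 0, 0]],
])

```text
clock: 17.58
tcp_pos: [0.5648, 0.0907, 0.2094]
orientation: [0.0, 0.739, 0.674, 0.0]
wrist_force: [-0.2, -0.1, -0.4]
finger_gap: 0.0062
grip_force: 89.3
```

```bash
python3 -c "
from h import *
feel(16)"
```

```text
t 18.375 F [-0.14   0.014 -0.903] sd [0.44 0.48 0.44] M [-0.1097  0.0464  0.0026] sd [0.026 0.033 0.029] tcp [0.5648 0.0907 0.2092] gap 0.0057 grip 89.3
```

Call:
drive_tool([
  [[255, 0, 0, 0.0002, 0, 0, 0], [255, 0, 0, 0.0004, 0, 0, 0], [255, 0, 0, 0.0004, 0, 0, 0], [255, 0, 0, 0.0004, 0, 0, 0]],
])

```text
clock: 18.88
tcp_pos: [0.5648, 0.0907, 0.2089]
orientation: [0.0, 0.739, 0.674, 0.0]
wrist_force: [-0.3, -0.8, -1.2]
finger_gap: 0.006
grip_force: 89.3
```

```bash
python3 -c "
from h import *
feel(16)
c=np.array([-.0014,0,-.025])
for t in range(2,11,2): print(t,((R.from_rotvec([0,-t,0],degrees=True).apply(c)-c)*1e3).round(2))
"
```

```text
t 19.675 F [ 0.193  0.37  -0.072] sd [0.59 0.51 0.49] M [-0.1353 -0.0452 -0.0025] sd [0.031 0.037 0.025] tcp [0.5648 0.0907 0.2088] gap 0.0059 grip 89.4
2 [ 0.87  0.   -0.03]
4 [ 1.75  0.   -0.04]
6 [ 2.62  0.   -0.01]
8 [3.49 0.   0.05]
10 [4.36 0.   0.14]
```

Weight is carried by the hook (residual ≈ 0). Leaning about the notch now.

Call:
drive_tool([
  [[255, 0.0004, 0, 0, 0, -1, 0], [255, 0.0009, 0, 0, 0, -2, 0], [255, 0.0013, 0, 0, 0, -3, 0], [255, 0.0018, 0, 0, 0, -4, 0], [255, 0.0022, 0, 0, 0, -5, 0], [255, 0.0026, 0, 0, 0, -6, 0], [255, 0.0031, 0, 0, 0, -7, 0], [255, 0.0035, 0, 0.0001, 0, -8, 0], [255, 0.0035, 0, 0.0001, 0, -8, 0], [255, 0.0035, 0, 0.0001, 0, -8, 0]],
])

```text
clock: 20.92
tcp_pos: [0.565, 0.0942, 0.2086]
orientation: [0.047, 0.737, 0.672, -0.052]
wrist_force: [0.7, -1.3, -0.6]
finger_gap: 0.0057
grip_force: 89.5
```

```bash
python3 -c "
from h import *
feel(12)"
```

```text
t 21.525 F [ 0.363 -0.62  -1.011] sd [0.51 0.45 0.44] M [-0.1091 -0.0248 -0.0022] sd [0.032 0.041 0.029] tcp [0.565  0.0941 0.2087] gap 0.0057 grip 89.5
```

Call:
drive_tool([
  [[255, 0.0005, 0, 0.0002, 0, -1, 0], [255, 0.0009, 0, 0.0004, 0, -2, 0], [255, 0.0014, 0, 0.0004, 0, -3, 0], [255, 0.0018, 0, 0.0004, 0, -4, 0], [255, 0.0022, 0, 0.0004, 0, -5, 0], [255, 0.0026, 0, 0.0004, 0, -6, 0], [255, 0.0031, 0, 0.0004, 0, -7, 0], [255, 0.0035, 0, 0.0004, 0, -8, 0], [255, 0.0035, 0, 0.0004, 0, -8, 0], [255, 0.0035, 0, 0.0004, 0, -8, 0]],
])

```text
clock: 22.78
tcp_pos: [0.5654, 0.0976, 0.2078]
orientation: [0.094, 0.731, 0.668, -0.103]
wrist_force: [-0.5, -2.1, -0.9]
finger_gap: 0.0062
grip_force: 89.4
```

```bash
python3 -c "
from h import *
feel(16)"
```

```text
t 23.575 F [-0.192 -1.64  -0.926] sd [0.56 0.45 0.41] M [-0.1229  0.0511 -0.0174] sd [0.036 0.031 0.032] tcp [0.5654 0.0976 0.2078] gap 0.006 grip 89.4
```

Call:
drive_tool([
  [[255, -0.0001, 0, 0.0002, 0, 0, 0], [255, -0.0003, 0, 0.0005, 0, 0, 0], [255, -0.0003, 0, 0.0005, 0, 0, 0], [255, -0.0003, 0, 0.0005, 0, 0, 0]],
])

```text
clock: 24.08
tcp_pos: [0.5653, 0.0974, 0.2074]
orientation: [0.094, 0.731, 0.668, -0.103]
wrist_force: [-0.4, 0.1, 0.9]
finger_gap: 0.0055
grip_force: 89.6
```

```bash
python3 -c "
from h import *
feel(20)"
```

```text
t 25.075 F [-0.444  0.098 -0.033] sd [0.45 0.5  0.54] M [ 0.2484  0.111  -0.0413] sd [0.062 0.028 0.033] tcp [0.5653 0.0972 0.2074] gap 0.0057 grip 89.6
```

Call:
drive_tool([
  [[255, 0.0004, 0, 0, 0, -1, 0], [255, 0.0008, 0, 0, 0, -2, 0], [255, 0.0012, 0, 0, 0, -3, 0], [255, 0.0016, 0, -0.0001, 0, -3.9, 0], [255, 0.0016, 0, -0.0001, 0, -3.9, 0], [255, 0.0016, 0, -0.0001, 0, -3.9, 0], [255, 0.0016, 0, -0.0001, 0, -3.9, 0]],
])

```text
clock: 25.95
tcp_pos: [0.5655, 0.0987, 0.2071]
orientation: [0.116, 0.728, 0.664, -0.127]
wrist_force: [0.5, 0.3, -1.2]
finger_gap: 0.0056
grip_force: 89.6
```

```bash
python3 -c "
from h import *
feel(20)
b0=cv2.imread('pics/w3.png')[...,::-1]; b,_,_,_=cloud('wrist'); save(b,'w4')
u,v=np.meshgrid(np.arange(560),np.arange(420)); 
for i in (b0,b):
    i=i.astype(int); m=(i.sum(-1)<150)&(u>255)&(u<315)&(v>90)&(v<165); n,l,st,ce=cv2.connectedComponentsWithStats(m.astype(np.uint8)); k=1+np.argmax(st[1:,4]); print(st[k],ce[k])
s,r=pose(); print(r.as_matrix().round(4))
"
```

```text
Traceback (most recent call last):
  File "h.py", line 22, in feel
    read_camera('scene'); s=get_state(); F.append(s['wrist_force']); M.append(s['ft_torque'])
    ~~~~~~~~~~~^^^^^^^^^
ValueError: 200 camera calls are used up
```

Camera calls are used up by the averaging; from now on I average the readings returned by holding rows instead.

Call:
drive_tool([
  [[255, 0, 0, 0, 0, 0, 0]],
])

```text
clock: 26.62
tcp_pos: [0.5655, 0.0987, 0.207]
orientation: [0.116, 0.728, 0.664, -0.128]
wrist_force: [0.3, -0.3, -0.5]
finger_gap: 0.0058
grip_force: 89.6
```

Call:
drive_tool([
  [[255, 0, 0, 0, 0, 0, 0]],
])

```text
clock: 26.75
tcp_pos: [0.5655, 0.0987, 0.2071]
orientation: [0.116, 0.728, 0.664, -0.128]
wrist_force: [-0.4, 0.5, -0.6]
finger_gap: 0.0058
grip_force: 89.6
```

Call:
drive_tool([
  [[255, 0, 0, 0, 0, 0, 0]],
])

```text
clock: 26.88
tcp_pos: [0.5655, 0.0987, 0.2071]
orientation: [0.116, 0.728, 0.664, -0.128]
wrist_force: [0.0, -0.7, -0.8]
finger_gap: 0.0062
grip_force: 89.6
```

Call:
drive_tool([
  [[255, 0, 0, 0, 0, 0, 0]],
])

```text
clock: 27.0
tcp_pos: [0.5655, 0.0987, 0.207]
orientation: [0.116, 0.728, 0.664, -0.128]
wrist_force: [-0.4, -0.7, -0.2]
finger_gap: 0.0057
grip_force: 89.6
```

Call:
drive_tool([
  [[255, 0, 0, 0, 0, 0, 0]],
])

```text
clock: 27.12
tcp_pos: [0.5655, 0.0987, 0.2071]
orientation: [0.116, 0.728, 0.664, -0.128]
wrist_force: [0.3, 0.0, -0.4]
finger_gap: 0.0062
grip_force: 89.6
```

Call:
drive_tool([
  [[255, 0, 0, 0, 0, 0, 0]],
])

```text
clock: 27.25
tcp_pos: [0.5655, 0.0987, 0.2071]
orientation: [0.116, 0.728, 0.664, -0.128]
wrist_force: [-0.0, 0.0, -1.1]
finger_gap: 0.0057
grip_force: 89.6
```

Call:
drive_tool([
  [[255, 0, 0, 0, 0, 0, 0]],
])

```text
clock: 27.38
tcp_pos: [0.5655, 0.0987, 0.2071]
orientation: [0.116, 0.728, 0.664, -0.128]
wrist_force: [-0.1, 0.1, -1.2]
finger_gap: 0.0055
grip_force: 89.6
```

Call:
drive_tool([
  [[255, 0, 0, 0, 0, 0, 0]],
])

```text
clock: 27.5
tcp_pos: [0.5655, 0.0987, 0.207]
orientation: [0.116, 0.728, 0.664, -0.128]
wrist_force: [-0.6, 0.5, 0.3]
finger_gap: 0.0061
grip_force: 89.6
```

```bash
python3 -c "
from h import *
s,r=pose(); print(s['clock'],s['ft_torque'],s['tcp_pos'],s['wrist_force']); print(r.as_matrix().round(4))
"
```

```text
27.5 [ 0.37594098 -0.0399444  -0.00878998] [0.56549128 0.09868553 0.20703014] [-0.61211175  0.54150781  0.27952262]
[[ 0.0858  0.9958 -0.031 ]
 [ 0.9364 -0.0912 -0.3389]
 [-0.3403  0.     -0.9403]]
```

Call:
drive_tool([
  [[255, 0.0001, 0, 0.00025, 0, 0, 0], [255, 0.0001, 0, 0.00025, 0, 0, 0], [255, 0.0001, 0, 0.00025, 0, 0, 0]],
])

```text
clock: 27.88
tcp_pos: [0.5655, 0.0987, 0.2068]
orientation: [0.116, 0.728, 0.664, -0.128]
wrist_force: [-0.7, -0.5, 0.6]
finger_gap: 0.0053
grip_force: 89.6
```

Call:
drive_tool([
  [[255, 0, 0, 0, 0, 0, 0]],
])

```text
clock: 28.0
tcp_pos: [0.5655, 0.0987, 0.2068]
orientation: [0.116, 0.728, 0.664, -0.128]
wrist_force: [-0.5, 0.4, -0.8]
finger_gap: 0.0059
grip_force: 89.6
```

Call:
drive_tool([
  [[255, 0, 0, 0, 0, 0, 0]],
])

```text
clock: 28.12
tcp_pos: [0.5655, 0.0987, 0.2068]
orientation: [0.116, 0.728, 0.664, -0.128]
wrist_force: [-0.3, -0.2, 0.5]
finger_gap: 0.0055
grip_force: 89.6
```

Call:
drive_tool([
  [[255, 0, 0, 0, 0, 0, 0]],
])

```text
clock: 28.25
tcp_pos: [0.5655, 0.0987, 0.2068]
orientation: [0.116, 0.728, 0.664, -0.128]
wrist_force: [-0.1, -0.1, -0.3]
finger_gap: 0.0059
grip_force: 89.6
```

Call:
drive_tool([
  [[255, 0, 0, 0, 0, 0, 0]],
])

```text
clock: 28.38
tcp_pos: [0.5655, 0.0987, 0.2068]
orientation: [0.116, 0.728, 0.664, -0.128]
wrist_force: [0.3, 0.4, 0.8]
finger_gap: 0.0059
grip_force: 89.6
```

Call:
drive_tool([
  [[255, 0, 0, 0, 0, 0, 0]],
])

```text
clock: 28.5
tcp_pos: [0.5655, 0.0987, 0.2068]
orientation: [0.116, 0.728, 0.664, -0.128]
wrist_force: [-0.0, 0.4, -0.6]
finger_gap: 0.006
grip_force: 89.6
```

Call:
drive_tool([
  [[255, 0, 0, 0, 0, 0, 0]],
])

```text
clock: 28.62
tcp_pos: [0.5655, 0.0987, 0.2068]
orientation: [0.116, 0.728, 0.664, -0.128]
wrist_force: [-0.7, 0.8, 0.2]
finger_gap: 0.006
grip_force: 89.6
```

Call:
drive_tool([
  [[255, 0, 0, 0, 0, 0, 0]],
])

```text
clock: 28.75
tcp_pos: [0.5655, 0.0987, 0.2068]
orientation: [0.116, 0.728, 0.664, -0.128]
wrist_force: [0.4, 0.3, 0.0]
finger_gap: 0.0057
grip_force: 89.6
```

Call:
drive_tool([
  [[255, 0, 0, 0, 0, 0, 0]],
])

```text
clock: 28.88
tcp_pos: [0.5655, 0.0987, 0.2068]
orientation: [0.116, 0.728, 0.664, -0.128]
wrist_force: [-0.3, -0.0, 0.6]
finger_gap: 0.0057
grip_force: 89.6
```

Residual load is zero, so the hook carries exactly the weight. Easing the grip off in stages.

Call:
drive_tool([
  [[255, 0, 0, 0, 0, 0, 0], [255, 0, 0, 0, 0, 0, 0], [255, 0, 0, 0, 0, 0, 0]],
], newtons=60)

```text
clock: 29.25
tcp_pos: [0.5655, 0.0987, 0.2068]
orientation: [0.116, 0.728, 0.664, -0.128]
wrist_force: [0.5, 0.1, -0.4]
finger_gap: 0.006
grip_force: 89.6
```

Call:
drive_tool([
  [[255, 0, 0, 0, 0, 0, 0], [255, 0, 0, 0, 0, 0, 0], [255, 0, 0, 0, 0, 0, 0]],
], newtons=40)

```text
clock: 29.62
tcp_pos: [0.5655, 0.0987, 0.2068]
orientation: [0.116, 0.728, 0.664, -0.128]
wrist_force: [0.3, 0.8, 0.3]
finger_gap: 0.0056
grip_force: 89.6
```

Call:
drive_tool([
  [[255, 0, 0, 0, 0, 0, 0], [255, 0, 0, 0, 0, 0, 0], [255, 0, 0, 0, 0, 0, 0], [255, 0, 0, 0, 0, 0, 0]],
], newtons=20)

```text
clock: 30.12
tcp_pos: [0.5655, 0.0987, 0.2068]
orientation: [0.116, 0.728, 0.664, -0.128]
wrist_force: [-0.4, -0.2, 0.0]
finger_gap: 0.0061
grip_force: 89.6
```

Call:
drive_tool([
  [[246, 0, 0, 0, 0, 0, 0], [244, 0, 0, 0, 0, 0, 0], [242, 0, 0, 0, 0, 0, 0], [241, 0, 0, 0, 0, 0, 0], [240, 0, 0, 0, 0, 0, 0]],
], newtons=20)

```text
clock: 30.75
tcp_pos: [0.5655, 0.0987, 0.2068]
orientation: [0.116, 0.728, 0.664, -0.128]
wrist_force: [-0.2, -1.1, -1.0]
finger_gap: 0.0058
grip_force: 89.6
```

Call:
drive_tool([
  [[239, 0, 0, 0, 0, 0, 0], [238, 0, 0, 0, 0, 0, 0], [238, 0, 0, 0, 0, 0, 0]],
])

```text
clock: 31.12
tcp_pos: [0.5655, 0.0987, 0.2068]
orientation: [0.116, 0.728, 0.664, -0.128]
wrist_force: [-0.1, 1.1, -0.1]
finger_gap: 0.0059
grip_force: 82.6
```

Call:
drive_tool([
  [[237, 0, 0, 0, 0, 0, 0], [237, 0, 0, 0, 0, 0, 0], [236, 0, 0, 0, 0, 0, 0], [236, 0, 0, 0, 0, 0, 0]],
])

```text
clock: 31.62
tcp_pos: [0.5655, 0.0987, 0.2068]
orientation: [0.116, 0.728, 0.664, -0.128]
wrist_force: [0.1, -0.3, -1.1]
finger_gap: 0.0063
grip_force: 59.0
```

Call:
drive_tool([
  [[235, 0, 0, 0, 0, 0, 0], [235, 0, 0, 0, 0, 0, 0], [234, 0, 0, 0, 0, 0, 0], [234, 0, 0, 0, 0, 0, 0]],
])

```text
clock: 32.12
tcp_pos: [0.5655, 0.0987, 0.2068]
orientation: [0.116, 0.728, 0.664, -0.128]
wrist_force: [-0.4, -0.6, 0.3]
finger_gap: 0.0071
grip_force: 35.1
```

Call:
drive_tool([
  [[233.5, 0, 0, 0, 0, 0, 0], [233, 0, 0, 0, 0, 0, 0], [233, 0, 0, 0, 0, 0, 0], [232.5, 0, 0, 0, 0, 0, 0], [232.5, 0, 0, 0, 0, 0, 0]],
])

```text
clock: 32.75
tcp_pos: [0.5655, 0.0987, 0.2068]
orientation: [0.116, 0.728, 0.664, -0.128]
wrist_force: [0.8, -0.5, 0.2]
finger_gap: 0.0073
grip_force: 16.9
```

Call:
drive_tool([
  [[232.2, 0, 0, 0, 0, 0, 0], [232, 0, 0, 0, 0, 0, 0], [231.8, 0, 0, 0, 0, 0, 0], [231.6, 0, 0, 0, 0, 0, 0], [231.6, 0, 0, 0, 0, 0, 0]],
])

```text
clock: 33.38
tcp_pos: [0.5655, 0.0987, 0.2068]
orientation: [0.116, 0.728, 0.664, -0.128]
wrist_force: [-0.0, -1.2, 0.4]
finger_gap: 0.0081
grip_force: 5.9
```

Call:
drive_tool([
  [[231.4, 0, 0, 0, 0, 0, 0], [231.2, 0, 0, 0, 0, 0, 0], [231, 0, 0, 0, 0, 0, 0], [230.8, 0, 0, 0, 0, 0, 0], [230.6, 0, 0, 0, 0, 0, 0], [230.6, 0, 0, 0, 0, 0, 0]],
])

```text
clock: 34.12
tcp_pos: [0.5655, 0.0987, 0.2068]
orientation: [0.116, 0.728, 0.664, -0.128]
wrist_force: [-0.2, -0.4, -0.3]
finger_gap: 0.0081
grip_force: 0.0
```

Call:
drive_tool([
  [[230, 0, 0, 0, 0, 0, 0], [229, 0, 0, 0, 0, 0, 0], [228, 0, 0, 0, 0, 0, 0], [227, 0, 0, 0, 0, 0, 0], [226, 0, 0, 0, 0, 0, 0], [224, 0, 0, 0, 0, 0, 0], [222, 0, 0, 0, 0, 0, 0], [220, 0, 0, 0, 0, 0, 0], [216, 0, 0, 0, 0, 0, 0], [212, 0, 0, 0, 0, 0, 0], [208, 0, 0, 0, 0, 0, 0], [204, 0, 0, 0, 0, 0, 0]],
])

```text
clock: 35.62
tcp_pos: [0.5655, 0.0987, 0.2068]
orientation: [0.116, 0.728, 0.664, -0.128]
wrist_force: [0.2, -0.6, 0.4]
finger_gap: 0.0172
grip_force: 0.0
```

Call:
drive_tool([
  [[200, 0, 0, 0, 0, 0, 0], [195, 0, 0, -0.002, 0, 0, 0], [190, 0, 0, -0.005, 0, 0, 0], [185, 0, 0, -0.01, 0, 0, 0], [185, 0, 0, -0.018, 0, 0, 0], [185, 0, 0, -0.028, 0, 0, 0], [185, 0, 0, -0.04, 0, 0, 0], [185, 0, 0, -0.055, 0, 0, 0], [185, 0, 0, -0.075, 0, 0, 0], [185, 0, 0, -0.1, 0, 0, 0], [185, 0, 0, -0.12, 0, 0, 0], [185, 0, 0, -0.12, 0, 0, 0]],
])

```text
clock: 37.12
tcp_pos: [0.57, 0.1401, 0.3214]
orientation: [0.117, 0.728, 0.664, -0.126]
wrist_force: [-0.0, 0.1, -0.7]
finger_gap: 0.0234
grip_force: 0.0
```

Call:
drive_tool([
  [[185, 0, 0, 0, 0, 0, 0], [185, 0, 0, 0, 0, 0, 0], [185, 0, 0, 0, 0, 0, 0], [185, 0, 0, 0, 0, 0, 0], [185, 0, 0, 0, 0, 0, 0], [185, 0, 0, 0, 0, 0, 0], [185, 0, 0, 0, 0, 0, 0], [185, 0, 0, 0, 0, 0, 0]],
])

```text
clock: 38.12
tcp_pos: [0.5692, 0.1394, 0.3196]
orientation: [0.116, 0.728, 0.664, -0.128]
wrist_force: [-0.1, -0.2, -0.3]
finger_gap: 0.0234
grip_force: 0.0
```

```bash
python3 -c "
from h import *
s=get_state(); print(s['clock'],s['tcp_pos'],s['wrist_force']); print(hand_in())"
```

```text
38.125 [0.56921784 0.13941194 0.31964863] [-0.09142564 -0.2428316  -0.33523839]
the job is handed in; nothing more can be done
None
```

I hung the bracket on the hook at about 19.9°, eased the grip off with about 0 N residual force and handed in at 38 s; averaging forces had used up all 200 camera calls, so I have no picture confirming that it hangs still.

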